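# Lock a valve shield on a guitar amplifier and hold it

### The job

On the guitar amplifier chassis one preamp valve still stands bare: fit the larger of the two loose aluminium valve shields over it. Line the shield's two entry slots up with the lugs of its valve socket, push it right down against its spring, turn it a quarter turn clockwise (seen from above) to the stop, then ease it up until the lugs sit locked in the ends of the slots. Finish while still holding the shield there, gripped and locked, so that I can solder the earth tag of its socket; leave everything else on the bench where it is and do not bump the amplifier with the gripper.

Things in the scene. Friction and masses are not known exactly. Their poses are not given: they have to be found in the camera images.
- shield: The valve shield to fit, the larger of two: round aluminium can, outside diameter 29.6 mm, bore 25.6 mm, 62 mm tall, 30 to 50 g, standing mouth down on the bench. Origin at the centre of its open mouth (lower end), z up its axis. Two bayonet slots in the skirt, entries on its +x and -x sides; it is the same after half a turn. Grip it round its top half
- shield_entry (a point): Lower edge of the slot entry on the shield's +x side, 13.8 mm from the axis (another at -x). The entry is 7 mm wide and 12 mm high; from its top the slot runs round the skirt counter-clockwise seen from above (from +x to +y) over a lip 5.5 mm high, to a lock notch 80 degrees on, where the lip is 3 mm high. End stop at 83 degrees
- shield_top (a point): Centre of the shield's upper end, 62 mm above its mouth. Two small tabs bent in over this opening lie above the two slot entries (along the shield's x). Inside the can a captive spring plate, 35.5 mm above the mouth, meets the valve's tip as the shield goes on
- chassis: Amplifier chassis, fixed: grey steel tray 170 (x) by 360 mm (y), flat deck 60 mm above the bench. Origin on the bench under its centre; x points away from the knobs. On the deck (x, y, height above deck, mm): bare valve -30, -125, 50; shielded valve -30, -45, 66; capacitor -45, 35, 55; power valve 48, 36, 84; output transformer 52, -55, 48; mains transformer 12, 125, 80 (95 by 72)
- v1_seat (a point): Centre of the bare valve's socket, at deck height; axes as the chassis, z up. Mouth on the deck = shield origin here. The shield can turn only with its mouth less than 2 mm above the deck, best pressed onto it. Locked, it is turned about 80 degrees clockwise from the entry and its mouth has risen to 4.5 mm above the deck
- v1_lug (a point): Outer end of the +x lug of the bare valve's socket, 16.5 mm from the axis, 9 mm above the deck; a second lug at -x. Lugs are round, diameter 3 mm, on a collar of diameter 23 mm, 13 mm tall. With the shield's x axis along the chassis x axis (either way round) its entries stand over the lugs
- v1_top (a point): Tip of the bare glass valve, on the socket's axis, 50 mm above the deck; diameter 21 mm, domed top. The shield's spring meets it when the mouth is 14.5 mm above the deck and pushes back 0.6 N per mm from there: 8.7 N with the mouth on the deck, 6 N when locked
- small_shield: A smaller shield of the same make, for another valve; too narrow for this one, leave it alone. Diameter 24 mm, 46 mm tall, upright, origin at the centre of its lower end
- spool: Spool of solder, diameter 52 mm, 40 mm tall, standing; origin at the centre of its underside. Leave alone
- tin: Round flat steel tin of flux, diameter 52 mm, 21 mm tall; origin at the centre of its underside. Leave alone
- cleaner_can: Upright spray can of contact cleaner, diameter 52 mm, 160 mm tall; origin at the centre of its underside. Leave alone
- screwdriver: Screwdriver with a black handle lying on the bench, 190 mm long; its x runs from handle to tip. Leave alone
- pliers: Long-nosed pliers lying on the bench, 190 mm long, 12 mm high; x points to the nose. Leave alone
- mug: White mug, diameter 76 mm, 88 mm tall; origin at the centre of its underside. Leave alone
Things that resemble listed ones, but are neither listed nor needed, are in the scene too. What is shaped like the shield but red or turquoise is not meant.

How it is judged:
On the way:
1. the shield is over the bare valve, its entries in line with the lugs, pushed down to the deck (mouth within 3 mm of it) (z of shield in the frame of v1_seat below 0.003 m and horizontal distance between shield and v1_seat below 0.004 m and angle between the x axis of shield and the x axis of v1_seat, either way round below 0.4 rad and contact force between the fingers and shield above 1 N), for 0.05 s.
At the end, for the whole second after the job is handed in: The shield sits upright on the bare valve's socket (within 4 mm of its axis, tilted less than 4 degrees), turned at least 70 degrees clockwise from the entry and risen into the lock notches (mouth 3 to 7.5 mm above the deck), at rest, and the gripper still holds it (more than 3 N of grip) (z of shield in the frame of v1_seat between 0.003 and 0.0075 m and horizontal distance between shield and v1_seat below 0.004 m and angle between the x axis of shield and the x axis of v1_seat, either way round above 1.22 rad and angle between shield's own z axis and vertical below 0.07 rad and contact force between the fingers and shield above 3 N and linear speed of shield below 0.02 m/s); the arm keeps its last pose, push and grip.
It fails at once if another loose thing on the bench is moved by more than 20 mm (distance of any of small_shield, spool, tin, cleaner_can, screwdriver, pliers, mug from where it was at the start of the episode above 0.02 m).
It fails at once if the robot itself bumps the amplifier with more than 10 N (contact force between any of the arm, the fingers and chassis above 10 N).
It also fails if it takes over 42 s, if anything falls off the work surface, if the arm or the gripper's body presses on something with over 40 N, if the wrist force passes 120 N, or if a joint passes its speed limit or range.

### The arm

A 7-joint arm with a two-finger parallel gripper is mounted at the origin on the work surface. World frame = base frame: x ahead of the robot, y to its left, z up, the work surface at z = 0. Lengths are in m, angles in rad, forces in N, time in s.
With the tool pointing down it reaches from about 0.4 to 0.9 m from the base axis. Payload 5.5 kg.
Tool frame: the origin (TCP) lies midway between the tips of the shut fingers; the grasp point (between the pads) lies 19 mm behind it (manip.grip_depth is the distance from the TCP to the grasp point, in m); z points along the fingers, y is the line along which they close (so a half turn about z gives the same grasp; the last joint's range is limited). The gripper opens to 92 mm and grips with 3 to 60 N. Pads are 19 mm wide; open, the fingers measure 130 mm over their backs; the gripper's body (75 mm by 190 mm) begins 47 mm behind the grasp point.
Start: joints at [0.263, 0.501, -0.427, 1.55, 0.221, 1.138, -0.21], TCP at [0.65, 0, 0.227] pointing down, gripper open.
Joint ranges: [-2.88, 2.88], [-0.31, 2.03], [-1.54, 1.56], [0.2, 2.42], [-1.41, 4.55], [0.19, 2.02], [-2.57, 2.57]. Speed limits (rad/s): [2.57, 2.57, 3.14, 3.14, 3.14, 3.14, 3.14].

### API

Orientations are given as a unit quaternion [x, y, z, w].
In Python, from bench import manip, effector, viewer gives the robot as it stands. Calls block until the motion is done:
- manip.move_pose(position, orientation): joint-space move of the TCP to a pose.
- manip.servo_line(position, ori=None, vel=0.15): straight line of the TCP; ori=None keeps the orientation; vel is the mean speed in m/s.
- manip.movej(angles): joint-space move.
- effector.open_jaws() and effector.close(f_grip=None): open the fingers fully, or close them until they stop; f_grip is the grip in N (None keeps the last).
- manip.sleep(seconds).
- manip.solve_ik(position, orientation): joint angles nearest the present ones, or None.
- viewer.get_image(name): name is "scene" or "side" or "wrist"; returns the picture (480x640x3 uint8, red, green, blue); there is no depth.
- viewer.get_calibration(name): a dict with "vfov" (degrees; the focal length in pixels is half the picture's height over the tangent of half this angle, whatever the lens; pixels are square), "cx", "cy" (the principal point, pixels), "eye" and "attitude" of the camera in the world. Camera axes: x right, y down, z forward; pixel columns grow to the right and rows downward; lengths in m; the calibration is good to about 2 mm. A picture is of the moment at which its call begins: read the wrist's pose just before it. get_calibration takes no time and is no camera call; for the wrist camera it gives the pose at the moment of the call.
A pose or a line that the arm cannot do raises manip.PlanningError and nothing moves.
- manip.hand_in(): hands the job in; it is judged then, once.
Readings, each from a call of its own:
- manip.current_clock(): time.
- manip.current_q(): joint angles.
- manip.current_joint_velocities(): joint speeds.
- manip.current_tau(): joint torques, N m.
- manip.current_tool_pos(): TCP position.
- manip.current_tcp_rot(): TCP orientation.
- manip.current_force(): force on the tool from outside, world axes, zero at the start.
- manip.current_wrist_torque(): the same for the moment, N m.
- manip.current_finger_gap(): finger opening in m.
- manip.current_gripper_force(): force on a finger pad.
Only numpy, scipy, OpenCV 4.12 (cv2) and the standard library are available. Lean on these libraries where they do the work, as an engineer would, in place of code of your own. Each camera call takes 0.05 s, during which the arm holds its last target. There are 200 camera calls.

## Working session

There is one attempt and no reset: what is moved stays moved. The work goes in short steps, each a Python script; the robot and the scene stay as the last script left them, time stands still between calls to the robot, and variables do not carry over. Pictures are saved under pics/ and viewed, at most 10 in all, crops included, and the job is handed in when it is done.

```bash
ls; mkdir -p pics; python3 - <<'E'
from bench import manip, effector, viewer
import cv2
for n in ["scene","side"]:
    im=viewer.get_image(n); cv2.imwrite(f"pics/{n}0.png",im[:,:,::-1]); print(n,viewer.get_calibration(n))
im=viewer.get_image("wrist"); cv2.imwrite("pics/wrist0.png",im[:,:,::-1]); print(viewer.get_calibration("wrist"))
print(manip.current_clock(),manip.current_tcp_rot())
E
```

```text
pics
scene {'vfov': 50.509586243109325, 'cx': 313.91541666025415, 'cy': 225.95840366366937, 'eye': array([1.29110019, 0.03013703, 0.77020242]), 'attitude': array([ 0.62262821,  0.67158153, -0.29768723, -0.2696195 ])}
side {'vfov': 56.51425364707429, 'cx': 319.5702848255098, 'cy': 248.16317462676344, 'eye': array([ 0.37199983, -0.53315667,  0.68512565]), 'attitude': array([ 0.92518762, -0.13028171,  0.05908743, -0.3515156 ])}
{'vfov': 65.36057944419383, 'cx': 325.194269437778, 'cy': 241.13453032268808, 'eye': array([0.65006565, 0.08318525, 0.38470276]), 'attitude': array([ 9.87964089e-01,  1.32070718e-04, -9.14219158e-04,  1.54680657e-01])}
0.15 [ 7.07097677e-01  7.07115488e-01 -5.01667570e-04 -5.57288391e-04]
```

View pics/scene0.png

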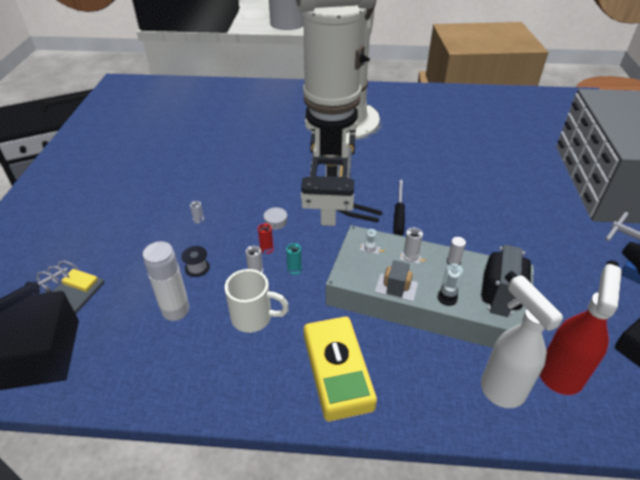

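View pics/side0.png

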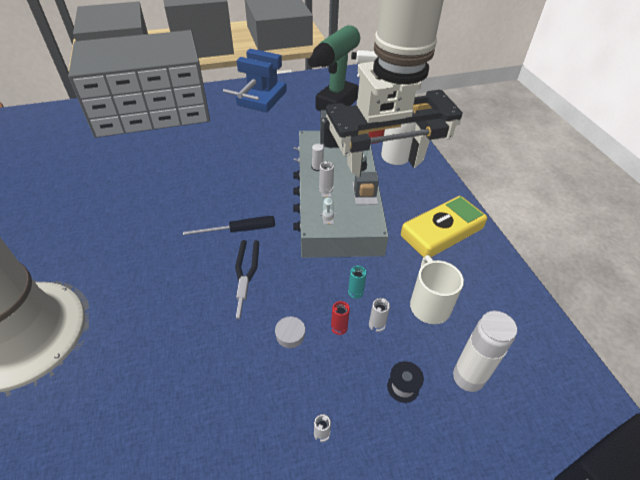

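View pics/wrist0.png

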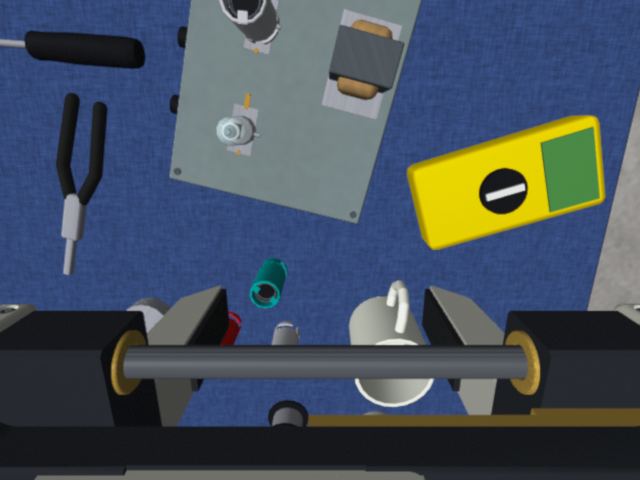

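The scene shows the bare valve near (372,238), with the larger shield at about (254,260) next to the red and turquoise decoys and the mug. The small shield is at (197,212). In the side view the larger shield is at (379,314) and the valve at (328,212). In the wrist view the valve tip is at (230,130) and the near chassis corners are at (172,178) and (356,221).

```bash
cat > h.py <<'E'
from bench import manip, effector, viewer
import numpy as np, cv2
from scipy.spatial.transform import Rotation as R
def ray(c,u,v):
    f=240/np.tan(np.radians(c["vfov"])/2)
    d=R.from_quat(c["attitude"]).apply([(u-c["cx"])/f,(v-c["cy"])/f,1.]); return np.array(c["eye"]),d
def onz(c,u,v,z):
    e,d=ray(c,u,v); return e+d*(z-e[2])/d[2]
def proj(c,p):
    f=240/np.tan(np.radians(c["vfov"])/2)
    q=R.from_quat(c["attitude"]).inv().apply(np.array(p)-c["eye"]); return np.array([c["cx"],c["cy"]])+f*q[:2]/q[2]
def tri(*rs):
    A=np.zeros((3,3));b=np.zeros(3)
    for e,d in rs:
        d=d/np.linalg.norm(d);P=np.eye(3)-np.outer(d,d);A+=P;b+=P@e
    return np.linalg.solve(A,b)
def down(yaw):  # tool z down, tool y at angle yaw in world
    y=np.array([np.cos(yaw),np.sin(yaw),0]);z=np.array([0,0,-1.]);x=np.cross(y,z)
    return R.from_matrix(np.c_[x,y,z]).as_quat()
def snap(n,f=None):
    c=viewer.get_calibration(n); im=viewer.get_image(n)[:,:,::-1].copy()
    if f: cv2.imwrite("pics/"+f,im)
    return c,im
E
python3 - <<'E'
from h import *
S=viewer.get_calibration("scene");D=viewer.get_calibration("side");W=viewer.get_calibration("wrist")
np.set_printoptions(precision=4,suppress=True)
print("valve tri",tri(ray(W,232,130),ray(D,328,201),ray(S,372,233)))
print("valve W z.11",onz(W,232,130,.11),"D",onz(D,328,201,.11),"S",onz(S,372,233,.11))
print("corners W",onz(W,171,178,.06),onz(W,357,222,.06)," D",onz(D,303,237,.06),onz(D,384,234,.06))
print("shield top D",onz(D,380,305,.062),"S",onz(S,254,251,.062))
print("red D",onz(D,341,307,.062),"S",onz(S,265,229,.062))
print("turq D",onz(D,358,271,.062),"S",onz(S,294,248,.062),'W',onz(W,264,293,.062))
print("small D",onz(D,322,421,.046),"mug D",onz(D,439,279,.088),"S",onz(S,249,287,.088))
E
```

```text
valve tri [0.5805 0.0779 0.101 ]
valve W z.11 [0.5839 0.0772 0.11  ] D [0.5765 0.0679 0.11  ] S [0.5887 0.0784 0.11  ]
corners W [0.516  0.0363 0.06  ] [ 0.678 -0.003  0.06 ]  D [0.5179 0.0351 0.06  ] [0.6712 0.001  0.06  ]
shield top D [ 0.6017 -0.153   0.062 ] S [ 0.6051 -0.1479  0.062 ]
red D [ 0.5371 -0.139   0.062 ] S [ 0.5411 -0.1359  0.062 ]
turq D [ 0.5907 -0.0737  0.062 ] S [ 0.5913 -0.0708  0.062 ] W [ 0.5914 -0.0721  0.062 ]
small D [ 0.4541 -0.3069  0.046 ] mug D [ 0.7086 -0.1464  0.088 ] S [ 0.7186 -0.1355  0.088 ]
```

```bash
python3 - <<'E'
from h import *
t0=manip.current_clock()
manip.move_pose([.583,.077-.004,.198],down(0)); c1,a=snap("wrist","w1.png"); t1=manip.current_clock()
manip.move_pose([.603,-.151-.004,.150],down(0)); c2,b=snap("wrist","w2.png")
print(t0,t1,manip.current_clock())
import json; json.dump([{k:np.array(v).tolist() for k,v in c.items()} for c in(c1,c2)],open("cal.json","w"))
s=cv2.resize(np.hstack([a[130:345,200:450],b[130:345,200:450]]),None,fx=1.6,fy=1.6,interpolation=cv2.INTER_CUBIC)
cv2.imwrite("pics/pair.png",s);print(s.shape)
E
```

```text
0.15 0.6917 1.675
(344, 800, 3)
```

View pics/pair.png

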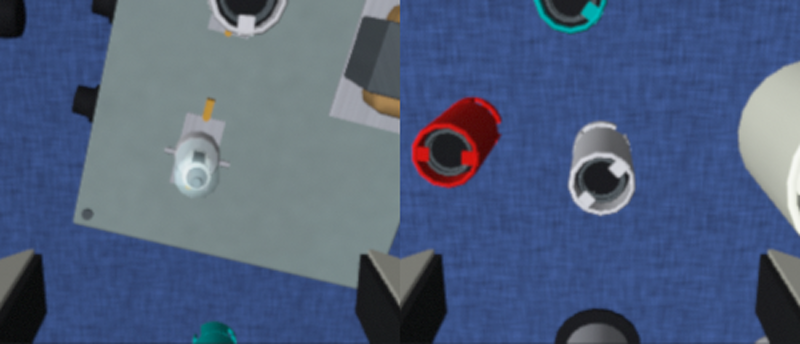

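```bash
python3 - <<'E'
from h import *
import json
np.set_printoptions(precision=4,suppress=True)
c1,c2=json.load(open("cal.json")); a=cv2.imread("pics/w1.png");b=cv2.imread("pics/w2.png")
def sat(i): return cv2.cvtColor(i,cv2.COLOR_BGR2HSV)[:,:,1]
# shield
m=(sat(b)<90).astype(np.uint8)*255; x0,y0=295,195; m=m[y0:275,x0:360]
m=cv2.morphologyEx(m,cv2.MORPH_CLOSE,np.ones((9,9)))
ct=max(cv2.findContours(m,cv2.RETR_EXTERNAL,cv2.CHAIN_APPROX_NONE)[0],key=cv2.contourArea)[:,0]+[x0,y0]
print("box",ct.min(0),ct.max(0))
P=np.array([onz(c2,u,v,.062)[:2] for u,v in ct]); 
P=P[ct[:,1]>ct[:,1].max()-20]
for _ in range(3):
    s=np.linalg.lstsq(np.c_[2*P,np.ones(len(P))],(P**2).sum(1),rcond=None)[0]; r=np.sqrt(s[2]+s[:2]@s[:2])
    e=abs(np.linalg.norm(P-s[:2],axis=1)-r); P=P[e<.0012]
print("shield",s[:2],"r",r,len(P))
f=lambda x,y:(200+(x-400)/1.6,130+y/1.6)
t1,t2=onz(c2,*f(618,168),.062),onz(c2,*f(586,201),.062); d=t1-t2
print("tabs",t1,t2,np.degrees(np.arctan2(d[1],d[0])),(t1+t2)/2)
# chassis edges
g=(sat(a)<75).astype(np.uint8)
L=np.array([(np.argmax(g[v,230:330])+230-.5,v) for v in list(range(140,185))+list(range(205,255))])
F=np.array([(u,300-np.argmax(g[300:230:-1,u])+.5) for u in range(265,410,3)])
def fit(c,Q):
    p=np.array([onz(c,u,v,.06)[:2] for u,v in Q]); vx,vy,x,y=cv2.fitLine(p.astype(np.float32),cv2.DIST_HUBER,0,.0005,.0005).ravel()
    return np.array([x,y]),np.array([vx,vy])
pl,dl=fit(c1,L);pf,df=fit(c1,F)
dl*=np.sign(dl[1]);df*=np.sign(df[0])
k=np.linalg.solve(np.c_[dl,-df],pf-pl);cor=pl+k[0]*dl
print("angles",np.degrees(np.arctan2(df[1],df[0])),np.degrees(np.arctan2(dl[1],dl[0]))-90,"corner",cor,"seat",cor+.055*df+.055*dl)
q=lambda x,y:(200+x/1.6,130+y/1.6)
l1,l2=onz(c1,*q(166,151),.069),onz(c1,*q(229,165),.069);d=l2-l1
print("lugs",l1,l2,np.linalg.norm(d),np.degrees(np.arctan2(d[1],d[0])),(l1+l2)/2,"tip",onz(c1,*q(198,178),.11))
s=np.hstack([cv2.resize(i[v:v+60,u:u+50],None,fx=8,fy=8,interpolation=cv2.INTER_CUBIC) for i,u,v in((a,298,198),(b,300,204))])
cv2.imwrite("pics/zoom.png",s)
E
```

```text
box [305 205] [346 264]
shield [ 0.6043 -0.1514] r 0.014380800421098428 57
tabs [ 0.6117 -0.1445  0.062 ] [ 0.5978 -0.1597  0.062 ] 47.46686205602164 [ 0.6047 -0.1521  0.062 ]
angles -13.638209 -13.829475 corner [0.5141 0.0364] seat [0.5807 0.0769]
lugs [0.5653 0.0788 0.069 ] [0.5968 0.0716 0.069 ] 0.032275420797401276 -12.870735980033876 [0.581  0.0752 0.069 ] tip [0.5814 0.0779 0.11  ]
```

View pics/zoom.png

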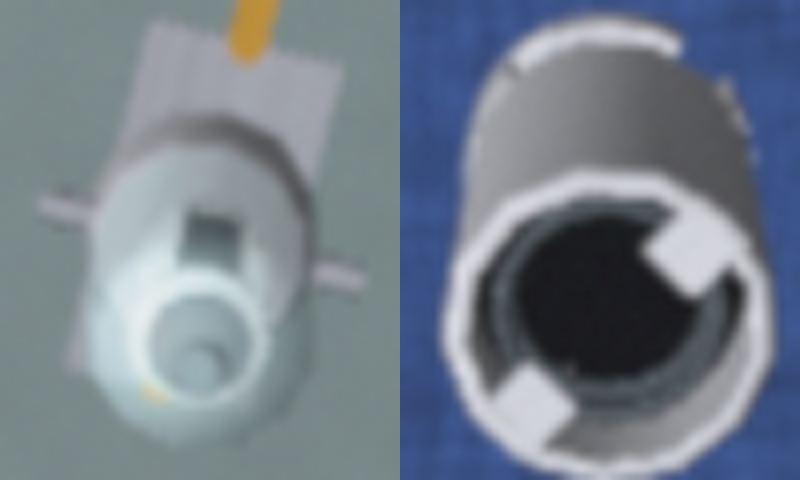

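The zoom shows the lug ends at (302.6,223.3) and (344,233.4), which is a line at −13° with the expected 33 mm span. The shield tabs are at (336.5,235.3) and (317.1,255), so its x axis is at about 47°. Next I grasp with a closing axis of 55°, which clears the red and turquoise cans and the mug.

```bash
python3 - <<'E'
from h import *
import json
np.set_printoptions(precision=4,suppress=True)
c1,c2=json.load(open("cal.json"))
l1,l2=onz(c1,302.6,223.25,.069),onz(c1,344.,233.4,.069);d=l2-l1
print(np.linalg.norm(d),np.degrees(np.arctan2(d[1],d[0])),(l1+l2)/2,"tip",onz(c1,323.5,242.6,.11))
t1,t2=onz(c2,336.5,235.25,.062),onz(c2,317.1,255,.062);d=t1-t2
print(np.degrees(np.arctan2(d[1],d[0])),(t1+t2)/2)
D=np.radians
for y in(55,-6,-96): print(y,manip.solve_ik([.581,.0765,.12],down(D(y))))
p=np.array([.6045,-.1515,0])
manip.move_pose(p+[0,0,.10],down(D(55)))
manip.servo_line(p+[0,0,.029],vel=.1)
effector.close(f_grip=40)
print("gap",manip.current_finger_gap(),manip.current_gripper_force(),manip.current_force())
manip.servo_line(p+[0,0,.17],vel=.15)
c,a=snap("wrist","w3.png"); print("gap",manip.current_finger_gap(),manip.current_clock(),manip.current_tool_pos(),manip.current_force())
json.dump({k:np.array(v).tolist() for k,v in c.items()},open("c3.json","w"))
E
```

```text
0.034106476756056166 -14.157506464015567 [0.5809 0.0755 0.069 ] tip [0.5812 0.0769 0.11  ]
47.107358514212045 [ 0.6051 -0.152   0.062 ]
55 [ 0.2882  0.5557 -0.6113  1.7998  0.3935  0.9102  0.4616]
-6 [ 0.1247  0.5095 -0.3901  1.8054  0.2443  0.8741 -0.4833]
-96 [-0.1355  0.4791 -0.0529  1.8149  0.0325  0.8484 -1.8795]
gap 0.028256525880299383 39.99960143468343 [ 0.0734 -0.3525  0.3996]
gap 0.028409066779407677 5.4833 [ 0.6036 -0.1514  0.1687] [-0.3742 -0.9512 -1.0843]
```

View pics/w3.png

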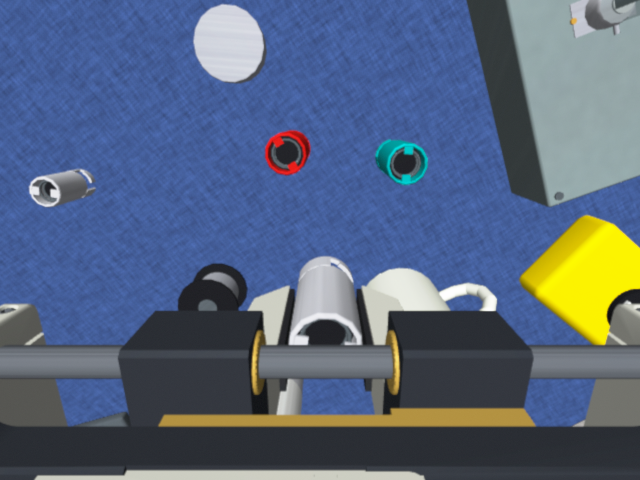

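The shield is held upright, with its mouth arc at about (327,258) and a slot visible at (340,268). I'll carry it beside the valve at the entry yaw and measure the mouth and the lugs in one picture.

```bash
python3 - <<'E'
from h import *
import json
np.set_printoptions(precision=4,suppress=True)
q=down(np.radians(-5.9))
manip.move_pose([.581,.0765-.075,.16],q)
manip.sleep(.2)
c,a=snap("wrist","w4.png"); print(manip.current_clock(),manip.current_tool_pos(),manip.current_tcp_rot(),q,manip.current_force())
json.dump({"c":{k:np.array(v).tolist() for k,v in c.items()},"p":manip.current_tool_pos().tolist() if hasattr(manip.current_tool_pos(),'tolist') else list(manip.current_tool_pos())},open("c4.json","w"))
s=np.hstack([cv2.resize(a[v:v+100,u:u+66],None,fx=6,fy=6,interpolation=cv2.INTER_CUBIC) for u,v in((290,180),(290,250))])
cv2.imwrite("pics/zoom4.png",s[:,:])
E
```

```text
6.85 [0.5811 0.0007 0.1599] [ 0.7429  0.6694 -0.0001 -0.    ] [0.7426 0.6698 0.     0.    ] [ 0.1875 -0.4828 -1.0563]
```

View pics/zoom4.png

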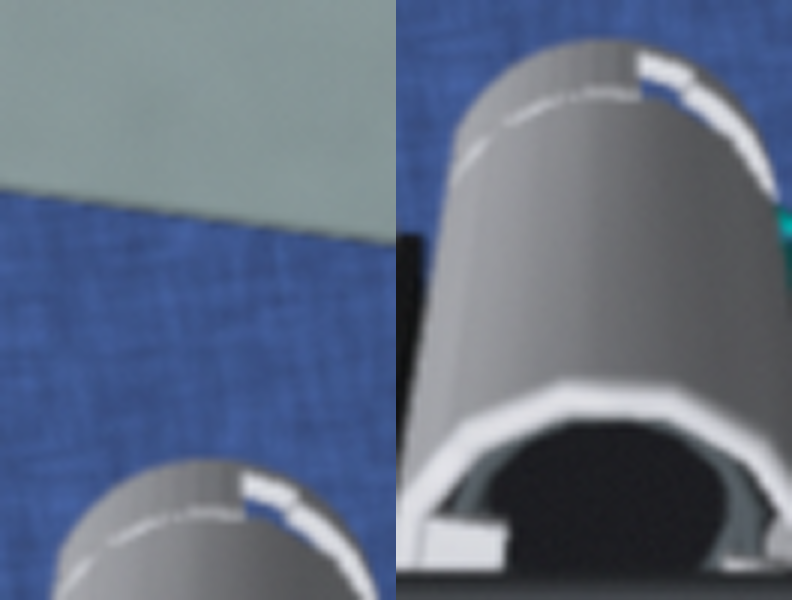

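The held shield's mouth arc has its top at about (325,257), and both tabs are visible. The valve is higher in the same picture, so I crop that next and fit the arc.

```bash
python3 - <<'E'
from h import *
import json
np.set_printoptions(precision=4,suppress=True)
J=json.load(open("c4.json"));c=J["c"];p=np.array(J["p"]);a=cv2.imread("pics/w4.png")
sat=cv2.cvtColor(a,cv2.COLOR_BGR2HSV)[:,:,1]
g=(sat<90)
Q=[]
for u in range(302,350):
    col=g[248:300,u]; 
    if col.any(): Q.append((u,248+np.argmax(col)-.5))
Q=np.array(Q); print(Q[::6].tolist())
for z in(.130,.132):
    P=np.array([onz(c,u,v,z)[:2] for u,v in Q])
    from scipy.optimize import least_squares
    r=least_squares(lambda s:np.linalg.norm(P-s,axis=1)-.0148,p[:2],loss="soft_l1",f_scale=.0003)
    print(z,"mouth",r.x,"rel tcp",r.x-p[:2],abs(r.fun).mean())
    s=np.linalg.lstsq(np.c_[2*P,np.ones(len(P))],(P**2).sum(1),rcond=None)[0];print(" free",s[:2],np.sqrt(s[2]+s[:2]@s[:2]))
# tabs (top) z
t1=onz(c,290+(465-396)/6,250+545/6,.193);t2=onz(c,290+(752-396)/6,250+563/6,.193)
print("tabs",t1,t2)
e=proj(c,[.581,.0765,.069]);print(e)
u,v=int(e[0])-30,int(e[1])-25
cv2.imwrite("pics/zoom4b.png",cv2.resize(a[v:v+65,u:u+65],None,fx=8,fy=8,interpolation=cv2.INTER_CUBIC));print(u,v)
E
```

```text
[[302.0, 266.5], [308.0, 260.5], [314.0, 257.5], [320.0, 256.5], [326.0, 255.5], [332.0, 256.5], [338.0, 259.5], [344.0, 263.5]]
0.13 mouth [0.581  0.0002] rel tcp [-0.0001 -0.0005] 0.00012911932954960993
 free [0.5809 0.    ] 0.014967553054285659
0.132 mouth [0.581  0.0009] rel tcp [-0.      0.0002] 0.00012652800663510413
 free [0.581  0.0009] 0.01480883519928141
tabs [0.5726 0.004  0.193 ] [0.5908 0.0008 0.193 ]
[312.3745 133.6782]
282 108
```

View pics/zoom4b.png

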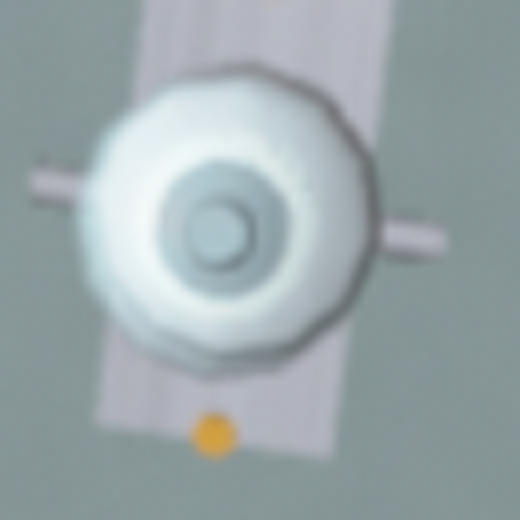

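Lug ends are at zoom (28,181) and (447,240), and the valve tip nub is at (217,231), nearly straight below the camera.

```bash
python3 - <<'E'
from h import *
import json
np.set_printoptions(precision=4,suppress=True)
c=json.load(open("c4.json"))["c"]
f=lambda x,y:(282+(x+.5)/8-.5,108+(y+.5)/8-.5)
l1,l2=onz(c,*f(28,181),.069),onz(c,*f(447,240),.069);d=l2-l1
print(np.linalg.norm(d),np.degrees(np.arctan2(d[1],d[0])),(l1+l2)/2,"tip",onz(c,*f(217,231),.11))
x,y=[onz(c,*f(*k),.06) for k in((98,425),(333,458))];d=y-x;print(np.degrees(np.arctan2(d[1],d[0])))
E
```

```text
0.033863844219421374 -13.681662563674346 [0.5803 0.0764 0.069 ] tip [0.5804 0.0764 0.11  ]
-13.83804680628689
```

```bash
cat >> h.py <<'E'
seat=np.array([.5804,.0764]); np.set_printoptions(precision=4,suppress=True)
def st(tag): print(tag,manip.current_clock(),np.array(manip.current_tool_pos()),np.array(manip.current_force()),np.array(manip.current_wrist_torque()),round(float(manip.current_finger_gap()),4))
E
python3 - <<'E'
from h import *
st("0")
manip.servo_line([*seat,.16],vel=.15)
manip.servo_line([*seat,.158],vel=.1); manip.servo_line([*seat,.108],vel=.08); manip.sleep(.15); st("h19")
p=np.array(manip.current_tool_pos()); corr=seat-p[:2]; print("corr",corr)
f0=np.array(manip.current_force())
for h in(16,14,12,10.5,9,7):
    manip.servo_line([*(seat+corr),.089+h/1e3],vel=.03); manip.sleep(.1); st(h)
    df=np.array(manip.current_force())-f0
    if df[2]>.6*max(0,14.5-h)+5 or np.hypot(*df[:2])>6: print("stop",df);break
E
```

```text
0 6.85 [0.5811 0.0007 0.1599] [ 0.1875 -0.4828 -1.0563] [ 0.0364 -0.0169 -0.024 ] 0.0287
h19 8.675 [0.5809 0.0765 0.1087] [ 0.8835 -0.4539 -0.0252] [ 0.0109 -0.0379 -0.003 ] 0.0287
corr [-0.0005 -0.0001]
16 9.025 [0.5799 0.0763 0.1051] [-0.091  -0.0217 -0.4177] [-0.0303 -0.0417  0.0222] 0.0283
14 9.375 [0.5798 0.0763 0.103 ] [ 1.1405 -0.3448  0.5352] [0.0031 0.0644 0.0548] 0.0289
12 9.725 [0.5801 0.0763 0.1011] [ 0.1887 -0.0253  1.3743] [-0.0529 -0.0349  0.006 ] 0.0283
10.5 10.075 [0.58   0.0763 0.0996] [ 0.3569 -0.4876  1.8469] [-0.0537 -0.1199 -0.0165] 0.0284
9 10.425 [0.58   0.0763 0.0981] [0.1736 0.2666 3.0672] [ 0.0237 -0.0804  0.0043] 0.0286
7 10.775 [0.58   0.0763 0.0961] [ 0.6529 -0.3303  4.2702] [-0.0442 -0.0968 -0.0107] 0.0281
```

It's over the collar and lugs, and the only force building up is the spring's. I'll continue down to the deck.

```bash
python3 - <<'E'
from h import *
xy=seat+[-.0002,0]
for h in(4,2,1,0,-.7,-1.4,-2,-2.6,-3.2):
    manip.servo_line([*xy,.089+h/1e3],vel=.03); manip.sleep(.12); st(h)
    if manip.current_force()[2]>13: print("contact");break
E
```

```text
4 11.1417 [0.5801 0.0763 0.0932] [-0.9872 -0.3899  5.6989] [-0.0519  0.1831 -0.0038] 0.0286
2 11.5083 [0.5802 0.0763 0.0913] [-1.1945 -0.2201  6.6083] [-0.1137  0.2118 -0.022 ] 0.0286
1 11.875 [0.5802 0.0763 0.0904] [-1.9712 -0.1218  6.843 ] [-0.1088  0.3186 -0.0431] 0.0286
0 12.2417 [0.5802 0.0764 0.0895] [-1.105  -1.2126  7.2914] [-0.1149  0.3427 -0.0189] 0.0288
-0.7 12.6083 [0.5802 0.0764 0.0889] [-1.4625 -0.7107  8.5571] [-0.1088  0.3856 -0.0456] 0.0284
-1.4 12.975 [0.5802 0.0764 0.0888] [-3.4112 -0.7202 12.9954] [-0.2021  0.8298  0.0394] 0.0287
-2 13.3417 [0.5803 0.0763 0.0888] [-4.0848 -1.0683 18.2797] [-0.2588  1.1653  0.005 ] 0.0283
contact
```

It touches the deck at TCP z = 0.0888, where the force rises. I'll ease the press slightly and turn clockwise in steps.

```bash
python3 - <<'E'
from h import *
xy=seat+[-.0002,0]
def yaw(): 
    y=R.from_quat(manip.current_tcp_rot()).as_matrix()[:,1]; return np.degrees(np.arctan2(y[1],y[0]))
manip.servo_line([*xy,.0874],vel=.03)
for a in(10,20,30,40,50,60,70,76,80):
    manip.move_pose([*xy,.0874],down(np.radians(-5.9-a))); manip.sleep(.1)
    st(a); print("   turned",-5.9-yaw())
    f=np.array(manip.current_force())
    if abs(manip.current_wrist_torque()[2])>.6 or np.hypot(*f[:2])>12 or f[2]>25: print("stop");break
E
```

```text
10 13.9583 [0.5809 0.0766 0.0888] [-1.9222 -0.6908 11.9438] [-0.1618  0.4496 -0.0005] 0.0287
   turned 9.998770501636296
20 14.325 [0.5813 0.0767 0.0888] [-0.8294 -0.9311 11.7766] [-0.0667  0.3136 -0.0545] 0.0284
   turned 19.993999352679182
30 14.6917 [0.5815 0.0766 0.0889] [-0.1139 -0.0563 11.3927] [-0.0845  0.176   0.012 ] 0.0284
   turned 30.00057982242066
40 15.0583 [0.5816 0.0766 0.0888] [-1.0403 -0.7579  9.5643] [-0.0661  0.1359  0.0063] 0.0286
   turned 40.00009740708593
50 15.425 [0.5816 0.0766 0.0888] [-0.1646 -0.9405 10.3606] [-0.063   0.1267  0.0214] 0.0287
   turned 49.99917907750587
60 15.7917 [0.5817 0.0766 0.0889] [-0.7125  0.2522  9.9308] [-0.0326  0.1636  0.0028] 0.0286
   turned 60.00144625826095
70 16.1583 [0.5817 0.0766 0.0888] [-0.1903 -0.4116 11.245 ] [-0.0964  0.1475 -0.054 ] 0.0284
   turned 70.00346029991321
76 16.5083 [0.5817 0.0765 0.0888] [ 0.3799  0.3368 10.2522] [-0.0359  0.1311 -0.0486] 0.0286
   turned 76.0063593876791
80 16.8583 [0.5817 0.0764 0.0888] [-0.2395 -1.3469  9.0093] [-0.1578  0.1079  0.0212] 0.0283
   turned 80.00861913594075
```

```bash
python3 - <<'E'
from h import *
xy=np.array(manip.current_tool_pos())[:2]
for a in(82,84,86,88,90):
    manip.move_pose([*(seat+[-.0002,0]),.0874],down(np.radians(-5.9-a))); manip.sleep(.12)
    T=np.mean([manip.current_wrist_torque()[2]]); st(a)
    if abs(T)>.15: print("stop reached");break
c,im=snap("wrist","w5.png"); cv2.imwrite("pics/z5.png",cv2.resize(im[150:360,220:430],None,fx=2.8,fy=2.8,interpolation=cv2.INTER_CUBIC))
E
```

```text
82 17.225 [0.5817 0.0762 0.0889] [-0.3442 -0.4546 10.7311] [-0.2472  0.1427  0.0006] 0.0289
84 17.5917 [0.5817 0.0761 0.0889] [-0.377   0.3478 10.808 ] [-0.2836  0.2105  0.1307] 0.0283
86 17.9583 [0.5817 0.076  0.0888] [ 0.3878 -1.2811 11.7332] [-0.3002  0.1848  0.182 ] 0.0282
stop reached
```

View pics/z5.png

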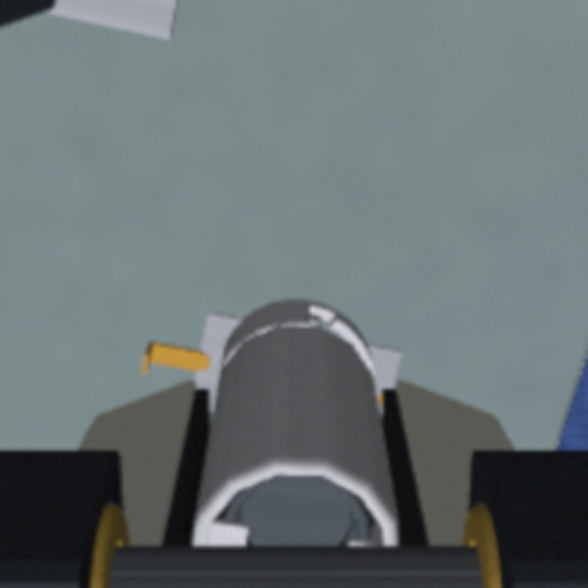

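The shield turned with the hand, with the tabs in the same place relative to the gripper, and the torque rose at about 84°, which is the stop. I'll back off to the notch angle and ease it up until the lugs hold it.

```bash
python3 - <<'E'
from h import *
xy=seat+[-.0002,0]; q=down(np.radians(-5.9-81))
manip.move_pose([*xy,.0874],q); manip.sleep(.1); st("81")
for h in(0,1,2,3,3.5,4,4.5,5,5.5):
    manip.servo_line([*xy,.0886+h/1e3],ori=q,vel=.03); manip.sleep(.12); st(h)
    if manip.current_force()[2]<2.0 or abs(manip.current_wrist_torque()[2])>.4: print("lugs");break
E
```

```text
81 18.3583 [0.5817 0.0762 0.0889] [-0.7051 -1.1335 10.1074] [-0.1896  0.167   0.015 ] 0.0281
0 18.725 [0.5816 0.0762 0.0897] [ 0.4947 -0.6278  7.4474] [-0.1371 -0.0142  0.0037] 0.0287
1 19.0917 [0.5816 0.0762 0.0906] [ 1.5313 -0.706   7.9395] [-0.1866 -0.0803  0.0063] 0.0285
2 19.4583 [0.5815 0.0761 0.0915] [ 0.7288 -0.5324  6.63  ] [-0.1232 -0.0666  0.0244] 0.0283
3 19.825 [0.5816 0.0762 0.0925] [ 1.6474 -1.2594  6.5501] [-0.1234 -0.1073 -0.029 ] 0.0283
3.5 20.1917 [0.5815 0.0762 0.0929] [ 2.0431 -0.7149  6.103 ] [-0.1446 -0.1452  0.0567] 0.0284
4 20.5583 [0.5815 0.0762 0.0933] [ 2.047  -0.6967  4.626 ] [-0.1092 -0.24    0.0435] 0.0284
4.5 20.925 [0.5813 0.0762 0.0936] [ 3.7476 -1.6994  4.1717] [-0.1736 -0.7249  0.0009] 0.0285
5 21.2917 [0.5809 0.0762 0.0937] [ 5.0338 -1.101   3.489 ] [-0.2353 -0.9956  0.0323] 0.0283
5.5 21.6583 [0.5807 0.0762 0.0939] [ 6.0531 -1.6871  0.7964] [-0.2766 -1.1097 -0.0193] 0.0286
lugs
```

The rise stopped at a mouth height of about 4.7 mm. The lip alone would have held it at 2 mm, so the lugs are in the notches. I'll relax the pull slightly and hand in.

```bash
python3 - <<'E'
from h import *
manip.servo_line([*(seat+[-.0002,0]),.0886+.0043],vel=.03); manip.sleep(.5); st("end")
print(manip.current_gripper_force(),R.from_quat(manip.current_tcp_rot()).as_matrix()[:,2])
print(manip.hand_in())
E
```

```text
end 22.4083 [0.5802 0.0764 0.0931] [ 3.0482 -2.0801  5.4546] [-0.1811 -0.5623  0.0209] 0.0286
40.001026298850775 [-0. -0. -1.]
the job is handed in; nothing more can be done
None
```

I fitted the larger shield over the bare valve, pushed it to the deck, turned it clockwise to the stop and eased it up until the lugs held it in the lock notches. I handed it in at 22.4 s, still gripped at 40 N with the mouth about 4.3 mm above the deck by arm position; the hand-in returned no verdict.

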